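# Put the receipt printer back in service

## Robot

A 7-joint arm with a two-finger parallel gripper is mounted at the origin on the work surface. World frame = base frame: x ahead of the robot, y to its left, z up, the work surface at z = 0. Lengths are in mm, angles in rad, forces in N, time in s.
With the tool pointing down it reaches from about 400 to 900 mm from the base axis. Payload 5.6 kg.
Tool frame: the origin (TCP) lies on the mounting face of the last link; the fingertips stand 190 mm ahead of it and the grasp point (between the pads) lies 171 mm ahead of it; z points along the fingers, y is the line along which they close (so a half turn about z gives the same grasp; the last joint's range is limited). The gripper opens to 92 mm and grips with 3 to 60 N. Pads are 20 mm wide; open, the fingers measure 128 mm over their backs; the gripper's body (75 mm by 189 mm) begins 69 mm behind the grasp point.
Start: joints at [-1.346, 0.468, -0.012, 1.603, 0.006, 1.071, -0.056], TCP at [172.03, 626.823, 404.692] pointing down, gripper open.
Joint ranges: [-2.53, 2.53], [-0.31, 2.02], [-1.57, 1.55], [0.28, 2.44], [-1.29, 4.43], [0.15, 1.84], [-2.92, 2.92]. Speed limits (rad/s): [2.57, 2.57, 3.14, 3.14, 3.14, 3.14, 3.14].

## Interface

Orientations are given as a unit quaternion [w, x, y, z].
In Python, from workcell import * gives the robot as it stands.
- The arm moves only by the tool carry_out, never from a script. Its argument "series" is a list of rows, each an object with "angular": the turn, a rotation vector about the tool's x, y, z in rad, a list of three; "translation": the shift along the tool's x, y, z in cm, a list of three; "hand": the finger opening in cm, from 0 to 9.19. In form: [{"angular": [rx, ry, rz], "translation": [dx, dy, dz], "hand": hand}, ...]. A call has 1 to 5 rows; each row shifts and turns the commanded pose from where the row before left it, along the tool's axes as they then stand; what a row does not reach is not made up. A row lasts 1/12 s, in which the tool goes at most 41.7 mm and 7.16 degrees, less where a joint would pass 70% of its speed; a pose out of reach is approached as far as the arm can. A call with a gripper value outside its range is refused whole. The fingers move at their own pace and stop on an object; the grip force is fixed at half the most. Time passes only in rows, so rows that do not move let the fingers close. It gives the time, the measured TCP pose, the force, the opening and the grip force at its end, in the units of the state.
- get_state(): the state, without advancing time (a new reading comes with each control period).
- capture(name): name is "scene" or "top" or "wrist"; returns the picture (420x560x3 uint8, red, green, blue); there is no depth.
- calibration(name): a dict with "fx", "fy", "cx", "cy" (pixels), "extrinsics" (4x4, takes a point from camera to world coordinates). Camera axes: x right, y down, z forward; pixel columns grow to the right and rows downward; lengths in mm; the calibration is good to about 2 mm. A picture is of the moment at which its call begins: read the wrist's pose just before it. calibration takes no time and is no camera call; for the wrist camera it gives the pose at the moment of the call.
- finish_job(): hands the job in; it is judged then, once.
The state is a dict: "time": time; "joint_pos": joint angles; "joint_velocities": joint speeds; "joint_efforts": joint torques, N m; "eef_pos": TCP position; "orientation": TCP orientation; "force": force on the tool from outside, world axes, zero at the start; "torque": the same for the moment, N m; "gripper_width": opening from 0.0 (shut) to 1.0 (fully open); "finger_force": force on a finger pad.
Only numpy, scipy, OpenCV 4.12 (cv2) and the standard library are available. Lean on these libraries where they do the work, as an engineer would, in place of code of your own. Each camera call takes 0.05 s, during which the arm holds its last target. There are 200 camera calls.

## Task

The cash desk's receipt printer has a fresh paper roll in it but its cover still stands ajar. With the fingertips press the cover gently down until it is fully shut, then lightly press the feed key (the wide oblong one on the front panel) well down and let it go, as one does to try the new paper, and withdraw. Leave the other two keys and everything else on the counter alone, and do not shove, lift or lean hard on the printer.

Things in the scene. Friction and masses are not known exactly. Their poses are not given: they have to be found in the camera images.
- printer: Off-white receipt printer, 190 (x) x 140 (y) x 120 mm high, 1.6 kg, loose on rubber feet. Origin: centre of its underside; x from its front (towards the robot) to its back, y to the robot's left, z up. Key panel: front 48 mm of the top, level, 120 mm high; behind it the paper well under the cover: a finger coming down in front of the open cover's edge ends in the well
- cover (a joint): Angle of the cover, rad: 0 = shut (its top flush with the key panel, at height 120 mm), growing as its front edge rises. It starts ajar at 0.35 to 0.75. It stays wherever it is left (stiff hinge, 0.2 N m of friction): about 1 to 2 N at its front edge moves it, and at 0 it meets the sprung print head, where the cover gives about 1.6 mm per 10 N more
- cover_hinge (a point): Hinge axis of the cover, mid-width: 88 mm behind and 114 mm above the printer's origin, running along the printer's y. The cover is a flat off-white plate 124 mm wide, 12 mm thick (6 mm either side of the axis), reaching 133 mm forward. The point turns with the cover: x along the plate from front edge to hinge, z out of its upper face
- cover_edge (a point): Middle of the cover's front edge, on its upper face, 133 mm from the hinge; moves with the cover
- feed_key_top (a point): Centre of the top of the feed key: the wide oblong light grey key, 26 mm (printer y) x 14 mm (printer x), at the right end of the key panel (printer y -44 mm, x -74 mm), its top 8 mm above the panel
- feed_key (a joint): How far the feed key is pressed, m: 0 = up, 0.006 = fully down (spring: starts to move at 1.5 N, fully down at 7.5 N, comes back up by itself)
- release_key_top (a point): Centre of the top of the cover-release key, to be left alone: grey, square, 13 mm, in the middle of the key panel (printer y +2 mm, x -74 mm), 8 mm proud, same spring
- release_key (a joint): How far the cover-release key is pressed, m (0 = up, 0.006 = fully down)
- power_key_top (a point): Centre of the top of the power key, to be left alone: grey, round, 12 mm, at the left end of the key panel (printer y +46 mm, x -74 mm), 8 mm proud, same spring
- power_key (a joint): How far the power key is pressed, m (0 = up, 0.006 = fully down)
- card_terminal: Bystander: loose card-payment terminal, 165 x 82 mm, 47 mm high, black with a dark red back end, left of the printer. Origin: about the middle of its underside
- bell: Bystander: loose steel desk bell, 86 mm across, 67 mm high. Origin: centre of its underside
- pen_pot: Bystander: loose steel pen pot, 74 mm across, 95 mm high, with three pens reaching 142 mm. Origin: centre of its underside
- card_box: Bystander: loose teal box of business cards, 96 x 60 mm, 33 mm high. Origin: centre of its underside. The bell, pot and box stand at the printer's right side and behind it, in any order, 15 mm or more from it

How it is judged (in metres and radians):
On the way, in this order (a step that is already met when the one before it is completed fails the run):
1. the cover is pressed fully shut (value of joint cover below 0.03 rad), for 0.1 s.
2. the feed key is pressed down by the fingertips, with the cover shut (value of joint feed_key above 0.003 m and contact force between the fingers and feed_key above 1 N and value of joint cover below 0.03 rad), for 0.06 s.
At the end, for the whole second after the job is handed in: The cover is shut (within 0.03 rad), the feed key has been pressed (at least 3 of its 6 mm, with the cover already shut) and is up again like the other keys, the printer stands within 20 mm of where it was and the bystanders within 15 mm (value of joint cover below 0.03 rad and value of joint each of feed_key, release_key, power_key below 0.0008 m and distance of printer from where it was at the start of the episode below 0.02 m and linear speed of printer below 0.01 m/s and distance of each of card_terminal, bell, pen_pot, card_box from where it was at the start of the episode below 0.015 m); the robot touches nothing.
It fails at once if the power key or the cover-release key is pressed (more than 1 mm) (value of joint any of power_key, release_key above 0.001 m).
It fails at once if the cover is lifted further open (beyond 0.95 rad) (value of joint cover above 0.95 rad).
It fails at once if the printer is pressed harder than 60 N (contact force between any of the fingers, the arm and printer above 60 N).
It fails at once if the printer is shoved (20 mm) or lifted or tipped (distance of printer from where it was at the start of the episode above 0.02 m or angle between printer's own z axis and vertical above 0.1 rad).
It fails at once if the card terminal, bell, pen pot or card box is moved (15 mm) (distance of any of card_terminal, bell, pen_pot, card_box from where it was at the start of the episode above 0.015 m).
It also fails if it takes over 38 s, if anything falls off the work surface, if the arm or the gripper's body presses on something with over 40 N, if the wrist force passes 120 N, or if a joint passes its speed limit or range.

## Working session

There is one attempt and no reset: what is moved stays moved. The work goes in short steps, Python scripts to look and compute and a tool call to move; the robot and the scene stay as the last step left them, time stands still between calls to the robot, and variables do not carry over. Pictures are saved under pics/ and viewed, at most 10 in all, crops included, and the job is handed in when it is done.

Besides the shell and the picture viewer there is one more tool, called after ">>>" by a JSON object that holds its "method" and its "body". carry_out: Moves the arm, as the interface text tells. Its arguments: {"type":"object","properties":{"series":{"type":"array","items":{"type":"object","properties":{"angular":{"type":"array","items":{"type":"number"}},"translation":{"type":"array","items":{"type":"number"}},"hand":{"type":"number"}}}}},"required":["series"]}

```bash
mkdir -p pics; python3 - <<'E'
from workcell import *
import cv2,numpy as np
s=get_state();print({k:np.round(v,3) if not isinstance(v,str) else v for k,v in s.items()})
for n in("scene","top"):
    cv2.imwrite(f"pics/{n}0.png",cv2.cvtColor(capture(n),cv2.COLOR_RGB2BGR));c=calibration(n);print(n,c["fx"],c["cx"],c["cy"],np.round(c["extrinsics"],3).tolist())
E
```

```text
{'time': np.float64(0.0), 'joint_pos': array([-1.346,  0.468, -0.012,  1.604,  0.006,  1.071, -0.056]), 'joint_velocities': array([-0.001, -0.002,  0.001,  0.001, -0.001,  0.   ,  0.001]), 'joint_efforts': array([-0.0000e+00, -5.2056e+01, -1.3000e-02, -2.4376e+01, -5.7000e-02,
        1.7000e-02,  0.0000e+00]), 'eef_pos': array([172.004, 626.575, 403.749]), 'orientation': array([-0.   ,  0.134,  0.991, -0.001]), 'force': array([-0.744,  0.303, -0.082]), 'torque': array([-0.015, -0.003,  0.04 ]), 'finger_force': np.float64(0.0), 'gripper_width': np.float64(0.999)}
scene 422.06017512571515 275.07400870577067 215.0504617203164 [[0.468, 0.437, -0.768, 1176.301], [0.883, -0.246, 0.399, -238.816], [-0.014, -0.865, -0.501, 463.268], [0.0, 0.0, 0.0, 1.0]]
top 488.705288963143 281.11540869516415 205.13140779180577 [[-0.008, -0.991, 0.132, 485.878], [-1.0, 0.01, 0.019, 24.652], [-0.02, -0.132, -0.991, 1071.454], [0.0, 0.0, 0.0, 1.0]]
```

View pics/top0.png

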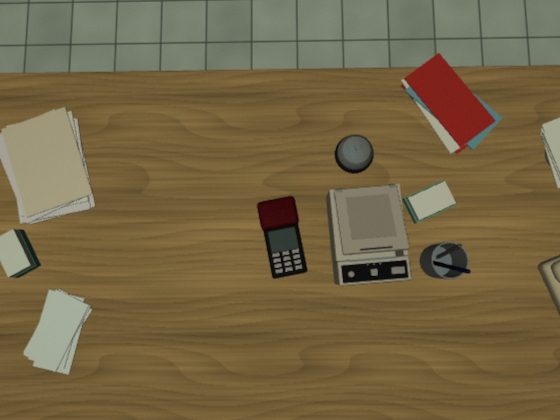

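View pics/scene0.png

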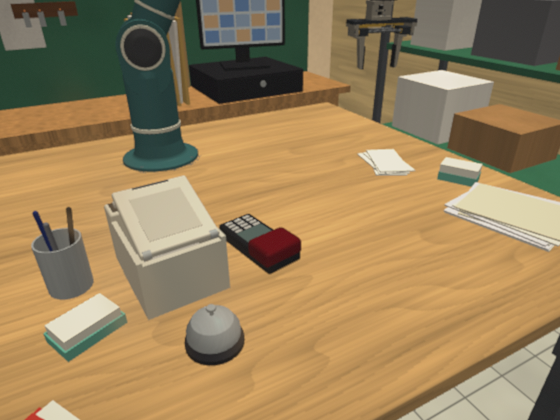

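The top view shows the printer at about (370,235), with its front panel and keys at about (351,273), (374,272) and (398,270) and the cover's front edge at row ~250. The bell is behind it, the card box and pen pot are on its right, and the terminal is on its left. The scene view shows the cover standing ajar at about (165,215).

```bash
cat > h.py <<'E'
from workcell import *
import cv2,numpy as np
def ray(c,u,v):
    E=np.array(c["extrinsics"]);d=E[:3,:3]@[(u-c["cx"])/c["fx"],(v-c["cy"])/c["fy"],1];return E[:3,3],d/np.linalg.norm(d)
def plane(c,u,v,z):
    o,d=ray(c,u,v);return o+d*(z-o[2])/d[2]
def two(r1,r2):
    (a,d),(b,e)=r1,r2;t=np.linalg.lstsq(np.c_[d,-e],b-a,rcond=None)[0];p,q=a+d*t[0],b+e*t[1];return (p+q)/2,np.linalg.norm(p-q)
E
python3 - <<'E'
from h import *
im=cv2.imread("pics/top0.png");c=calibration("top")
y0,x0=175,320
a=cv2.resize(im[y0:y0+120,x0:x0+100],None,fx=5,fy=5,interpolation=cv2.INTER_CUBIC)
im2=cv2.imread("pics/scene0.png");b=cv2.resize(im2[170:310,95:235],(600,600),interpolation=cv2.INTER_CUBIC)
cv2.imwrite("pics/c0.png",cv2.convertScaleAbs(a,alpha=1.5));cv2.imwrite("pics/c1.png",b)
g=cv2.cvtColor(im,cv2.COLOR_BGR2GRAY)
m=np.zeros_like(g);m[258:284,340:411]=(g[258:284,340:411]>60)*255
n,l,st,ce=cv2.connectedComponentsWithStats(m)
for i in range(1,n):
    if st[i,4]>10:print(st[i],ce[i],plane(c,*ce[i],128).round(1))
E
```

```text
[340 258  71  26 738] [376.00542005 269.58130081] [ 485.9 -137.5  128. ]
[391 266  14   8  97] [397.77319588 269.82474227] [ 485.1 -178.9  128. ]
[370 269   8   7  48] [373.91666667 271.83333333] [ 481.7 -133.4  128. ]
[348 271   7   6  32] [350.8125  273.71875] [478.4 -89.4 128. ]
```

View pics/c0.png

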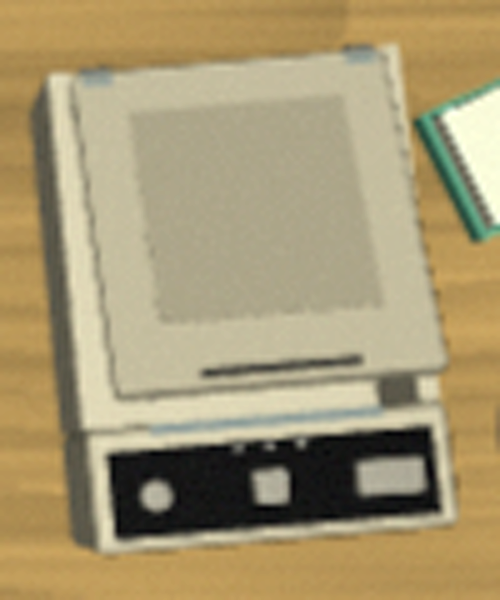

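View pics/c1.png

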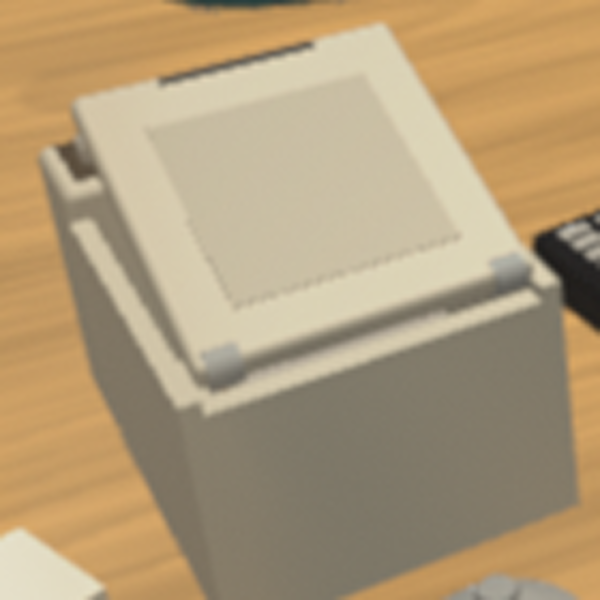

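The crops show the slot near the cover's edge: top crop (202,373)–(362,359), scene crop (160,83)–(313,45). The front corners of the cover are at top crop (118,393)/(445,365) and scene crop (385,25)/(75,98). I'll triangulate from these.

```bash
python3 - <<'E'
from h import *
T=calibration("top");S=calibration("scene")
t=lambda u,v:ray(T,320+(u+.5)/5-.5,175+(v+.5)/5-.5)
s=lambda u,v:ray(S,95+u/4.286,170+v/4.286)
P={}
for n,a,b in [("slotL",(202,373),(313,45)),("slotR",(362,359),(160,83)),("cornL",(118,393),(385,25)),("cornR",(445,365),(75,98)),("hingL",(97,78),(510,268)),("hingR",(360,55),(222,360))]:
    P[n],e=two(t(*a),s(*b));print(n,P[n].round(1),e.round(1))
yaw=np.arctan2(485.1-478.4,178.9-89.4);X=np.array([np.cos(yaw),np.sin(yaw)]);Y=np.array([-X[1],X[0]])
feed=np.array([485.1,-178.9]);rel=np.array([481.7,-133.4]);pw=np.array([478.4,-89.4])
O=np.mean([feed+74*X+44*Y,rel+74*X-2*Y,pw+74*X-46*Y],0);print("yaw",yaw,"O",O.round(1))
for k,p in P.items():
    d=p[:2]-O;print(k,(d@X).round(1),(d@Y).round(1),p[2].round(1))
E
```

```text
slotL [ 523.8 -102.2  161.8] 2.6
slotR [ 528.4 -161.5  161.9] 2.1
cornL [516.8 -71.1 160.4] 2.7
cornR [ 525.8 -191.9  162.1] 2.1
hingL [642.7 -70.4 114.7] 3.6
hingR [ 650.4 -174.8  115.1] 2.3
yaw 0.074720962680689 O [ 555.6 -129.7]
slotL -29.7 29.8 161.8
slotR -29.6 -29.7 161.9
cornL -34.3 61.3 160.4
cornR -34.3 -59.8 162.1
hingL 91.3 52.7 114.7
hingR 91.1 -52.0 115.1
```

>>> {"method": "carry_out", "body": {"series": [{"angular":[0,0,-0.115],"translation":[0,0,-0.7],"hand":0},{"angular":[0,0,-0.115],"translation":[0,0,-0.7],"hand":0},{"angular":[0,0,-0.114],"translation":[0,0,-0.6],"hand":0},{"angular":[0,0,0],"translation":[0,-1.5,0],"hand":0},{"angular":[0,0,0],"translation":[-1.2,-3,0],"hand":0}]}}

```text
time: 0.52
eef_pos: [184.2, 584.6, 424.2]
orientation: [-0.001, -0.041, 0.999, 0.001]
force: [-0.2, 0.5, -0.6]
gripper_width: 0.664
finger_force: 0.0
```

>>> {"method": "carry_out", "body": {"series": [{"angular":[0,0,0],"translation":[-1.2,-3.2,0],"hand":0},{"angular":[0,0,0],"translation":[-1.2,-3.2,0],"hand":0},{"angular":[0,0,0],"translation":[-1.2,-3.2,0],"hand":0},{"angular":[0,0,0],"translation":[-1.2,-3.2,0],"hand":0},{"angular":[0,0,0],"translation":[-1.2,-3.2,0],"hand":0}]}}

```text
time: 0.93
eef_pos: [259.8, 426.1, 424.4]
orientation: [-0.0, -0.038, 0.999, -0.0]
force: [0.7, 0.7, 0.3]
gripper_width: 0.3
finger_force: 0.0
```

>>> {"method": "carry_out", "body": {"series": [{"angular":[0,0,0],"translation":[-1.2,-3.2,0],"hand":0},{"angular":[0,0,0],"translation":[-1.2,-3.2,0],"hand":0},{"angular":[0,0,0],"translation":[-1.2,-3.2,0],"hand":0},{"angular":[0,0,0],"translation":[-1.2,-3.2,0],"hand":0},{"angular":[0,0,0],"translation":[-1.2,-3.2,0],"hand":0}]}}

```text
time: 1.35
eef_pos: [331.7, 271.1, 424.6]
orientation: [-0.0, -0.038, 0.999, -0.0]
force: [-0.1, -0.1, 0.2]
gripper_width: 0.005
finger_force: 0.0
```

>>> {"method": "carry_out", "body": {"series": [{"angular":[0,0,0],"translation":[-1.2,-3.2,0],"hand":0},{"angular":[0,0,0],"translation":[-1.2,-3.2,0],"hand":0},{"angular":[0,0,0],"translation":[-1.2,-3.2,0],"hand":0},{"angular":[0,0,0],"translation":[-1.2,-3.2,0],"hand":0},{"angular":[0,0,0],"translation":[-1.2,-3.2,0],"hand":0}]}}

```text
time: 1.77
eef_pos: [403.6, 116.2, 424.7]
orientation: [0.0, -0.038, 0.999, 0.0]
force: [1.3, 0.0, -0.0]
gripper_width: 0.001
finger_force: 0.0
```

>>> {"method": "carry_out", "body": {"series": [{"angular":[0,0,0],"translation":[-1.4,-3.2,0],"hand":0},{"angular":[0,0,0],"translation":[-1.4,-3.2,0],"hand":0},{"angular":[0,0,0],"translation":[-1.4,-3.2,0],"hand":0},{"angular":[0,0,0],"translation":[-1.4,-3.2,0],"hand":0},{"angular":[0,0,0],"translation":[-1.4,-3.2,0],"hand":0}]}}

```text
time: 2.18
eef_pos: [485.7, -37.9, 424.7]
orientation: [0.0, -0.038, 0.999, 0.0]
force: [0.1, 0.9, 0.9]
gripper_width: 0.004
finger_force: 0.0
```

>>> {"method": "carry_out", "body": {"series": [{"angular":[0,0,0],"translation":[-1.4,-3.0,0],"hand":0},{"angular":[0,0,0],"translation":[-1.4,-3.0,0],"hand":0},{"angular":[0,0,0],"translation":[-1.4,-2.5,0],"hand":0},{"angular":[0,0,0],"translation":[0,0,0],"hand":0},{"angular":[0,0,0],"translation":[0,0,0],"hand":0}]}}

```text
time: 2.6
eef_pos: [533.8, -119.0, 424.0]
orientation: [-0.001, -0.037, 0.999, -0.0]
force: [0.4, 0.4, -1.0]
gripper_width: 0.002
finger_force: 0.0
```

```bash
python3 - <<'E'
from h import *
s=get_state();print(s["eef_pos"].round(1),np.round(s["orientation"],4),np.round(s["force"],2))
cv2.imwrite("pics/w1.png",cv2.cvtColor(capture("wrist"),cv2.COLOR_RGB2BGR))
c=calibration("wrist");np.save("w1.npy",c["extrinsics"]);print(c["fx"],c["cx"],c["cy"])
E
```

```text
[ 533.8 -119.   424. ] [-7.000e-04 -3.660e-02  9.993e-01 -3.000e-04] [ 0.43  0.39 -1.  ]
361.9218702624074 280.8295749106058 215.23246946827805
```

View pics/w1.png

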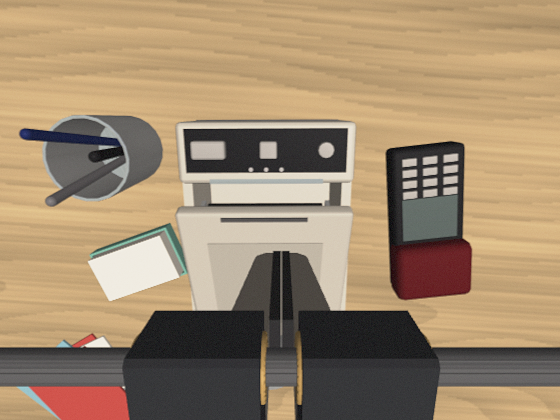

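The wrist picture has the feed key at (208,150), release at (268,150), power at (326,150), and the cover corners at (180,208) and (352,208). I'll cross-check these against the top view.

```bash
python3 - <<'E'
from h import *
T=calibration("top");W=calibration("wrist")
im=cv2.imread("pics/w1.png",0);m=np.zeros_like(im);m[133:170,188:343]=(im[133:170,188:343]>95)*255
n,l,st,ce=cv2.connectedComponentsWithStats(m);F={}
for i in range(1,n):
    if 100<st[i,4]<1000:print(st[i],ce[i].round(1),plane(W,*ce[i],128).round(1));F[round(ce[i][0])]=ce[i]
top=[(397.77,269.82),(373.92,271.83),(350.81,273.72)]
for k,t in zip(sorted(F),top):print(k,*[np.round(x,1) for x in two(ray(T,*t),ray(W,*F[k]))])
for w,t in (((180,208),(118,393)),((352,208),(445,365))):
    pass
for w,t in (((180,208),(445,365)),((352,208),(118,393)),((221,220),(362,359)),((307,220),(202,373))):
    print(*[np.round(x,1) for x in two(ray(T,320+(t[0]+.5)/5-.5,175+(t[1]+.5)/5-.5),ray(W,*w))])
E
```

```text
[190 141  36  19 651] [207.5 149.9] [ 487.  -177.2  128. ]
[260 141  17  18 302] [268.  149.6] [ 483.2 -131.6  128. ]
[318 142  17  16 206] [325.9 149.7] [480.  -87.9 128. ]
207 [ 485.  -174.1  147. ] 1.3
268 [ 481.8 -131.1  142.2] 0.2
326 [478.9 -88.7 135.5] 0.9
[ 526.2 -192.5  155.8] 4.0
[515.4 -71.3 166.1] 2.0
[ 527.4 -159.1  174.7] 1.7
[ 522.8 -101.5  175. ] 0.3
```

>>> {"method": "carry_out", "body": {"series": [{"angular":[0,0,0],"translation":[-0.3,-1.1,1.2],"hand":0},{"angular":[0,0,0],"translation":[0,0,1.7],"hand":0},{"angular":[0,0,0],"translation":[0,0,1.5],"hand":0},{"angular":[0,0,0],"translation":[0,0,1.0],"hand":0},{"angular":[0,0,0],"translation":[0,0,0.6],"hand":0}]}}

```text
time: 3.07
eef_pos: [536.9, -127.0, 363.5]
orientation: [-0.001, -0.039, 0.999, 0.001]
force: [-0.3, 0.7, -0.1]
gripper_width: 0.008
finger_force: 0.0
```

>>> {"method": "carry_out", "body": {"series": [{"angular":[0,0,0],"translation":[0,0,0.5],"hand":0},{"angular":[0,0,0],"translation":[0,0,0.5],"hand":0},{"angular":[0,0,0],"translation":[0,0,0.5],"hand":0},{"angular":[0,0,0],"translation":[0,0,0.5],"hand":0},{"angular":[0,0,0],"translation":[0,0,0.5],"hand":0}]}}

```text
time: 3.48
eef_pos: [537.6, -128.6, 339.7]
orientation: [0.0, -0.038, 0.999, 0.0]
force: [-1.2, 0.2, 0.9]
gripper_width: 0.004
finger_force: 0.6
```

>>> {"method": "carry_out", "body": {"series": [{"angular":[0,0,0],"translation":[0,0,0.4],"hand":0},{"angular":[0,0,0],"translation":[0,0,0.4],"hand":0},{"angular":[0,0,0],"translation":[0,0,0.4],"hand":0},{"angular":[0,0,0],"translation":[0,0,0.4],"hand":0},{"angular":[0,0,0],"translation":[0,0,0.4],"hand":0}]}}

```text
time: 3.9
eef_pos: [537.5, -128.6, 319.3]
orientation: [-0.0, -0.038, 0.999, 0.0]
force: [-1.3, -0.8, 0.9]
gripper_width: 0.007
finger_force: 0.7
```

>>> {"method": "carry_out", "body": {"series": [{"angular":[0,0,0],"translation":[0,0,0.2],"hand":0},{"angular":[0,0,0],"translation":[0,0,0.2],"hand":0},{"angular":[0,0,0],"translation":[0,0,0.2],"hand":0},{"angular":[0,0,0],"translation":[0,0,0.1],"hand":0},{"angular":[0,0,0],"translation":[0,0,0],"hand":0}]}}

```text
time: 4.32
eef_pos: [537.5, -128.6, 312.5]
orientation: [-0.0, -0.038, 0.999, 0.0]
force: [0.0, 0.2, 0.1]
gripper_width: 0.004
finger_force: 0.2
```

>>> {"method": "carry_out", "body": {"series": [{"angular":[0,0,0],"translation":[0,0,0.1],"hand":0},{"angular":[0,0,0],"translation":[0,0,0.1],"hand":0},{"angular":[0,0,0],"translation":[0,0,0.1],"hand":0},{"angular":[0,0,0],"translation":[0,0,0],"hand":0}]}}

```text
time: 4.65
eef_pos: [537.6, -128.6, 309.8]
orientation: [0.0, -0.038, 0.999, 0.0]
force: [-1.4, -0.5, 2.6]
gripper_width: 0.006
finger_force: 1.2
```

>>> {"method": "carry_out", "body": {"series": [{"angular":[0,0,0],"translation":[0,0,0.1],"hand":0},{"angular":[0,0,0],"translation":[0,0,0.1],"hand":0},{"angular":[0,0,0],"translation":[0,0,0],"hand":0},{"angular":[0,0,0],"translation":[0,0,0],"hand":0}]}}

```text
time: 4.98
eef_pos: [537.5, -128.6, 308.2]
orientation: [0.0, -0.038, 0.999, 0.0]
force: [-2.5, 0.3, 7.1]
gripper_width: 0.004
finger_force: 3.3
```

>>> {"method": "carry_out", "body": {"series": [{"angular":[0,0,0],"translation":[0,0,-0.5],"hand":0},{"angular":[0,0,0],"translation":[0,0,-1.5],"hand":0},{"angular":[0,0,0],"translation":[0,0,-2.0],"hand":0},{"angular":[0,0,0],"translation":[1.5,-1.5,0],"hand":0},{"angular":[0,0,0],"translation":[2,-1.5,0],"hand":0}]}}

```text
time: 5.4
eef_pos: [506.2, -160.4, 348.8]
orientation: [0.002, -0.04, 0.999, -0.0]
force: [-1.2, -1.0, -0.1]
gripper_width: 0.008
finger_force: 0.0
```

>>> {"method": "carry_out", "body": {"series": [{"angular":[0,0,0],"translation":[2,-1.5,0],"hand":0},{"angular":[0,0,0],"translation":[0,0,0],"hand":0},{"angular":[0,0,0],"translation":[0,0,0],"hand":0},{"angular":[0,0,0],"translation":[0,0,0],"hand":0}]}}

```text
time: 5.73
eef_pos: [486.7, -177.2, 347.9]
orientation: [0.001, -0.038, 0.999, 0.0]
force: [0.6, 0.7, 0.0]
gripper_width: 0.005
finger_force: 0.0
```

```bash
python3 - <<'E'
from h import *
s=get_state();print(s["eef_pos"].round(1),np.round(s["orientation"],4),np.round(s["force"],2))
W=calibration("wrist");im=cv2.cvtColor(capture("wrist"),cv2.COLOR_RGB2BGR)
for p in [(486,-178,128),(483,-132,128),(479.5,-88,128)]:
    E=np.linalg.inv(np.array(W["extrinsics"]));q=E[:3,:3]@p+E[:3,3];print((q[:2]/q[2]*W["fx"]+[W["cx"],W["cy"]]).round(1))
t=cv2.cvtColor(capture("top"),cv2.COLOR_RGB2BGR)
cr=cv2.resize(t[170:300,310:420],(354,420),interpolation=cv2.INTER_CUBIC)
o=cv2.resize(np.hstack([im,cr]),(800,368));cv2.imwrite("pics/w2.png",o)
E
```

```text
[ 486.7 -177.2  347.9] [ 5.000e-04 -3.830e-02  9.993e-01  1.000e-04] [0.6  0.68 0.02]
[280.  247.2]
[358. 248.]
[432.6 247.8]
```

View pics/w2.png

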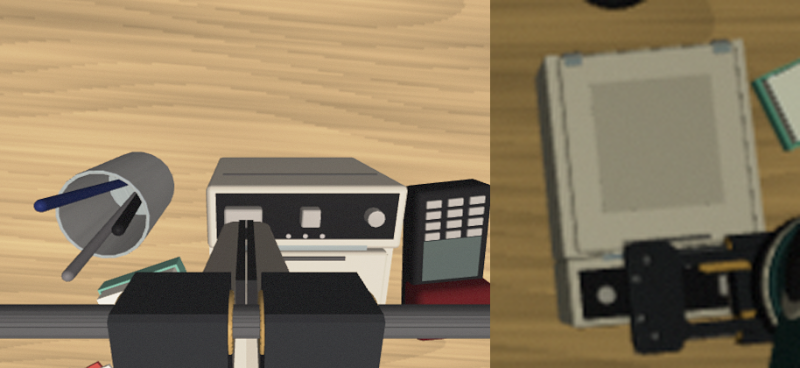

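The cover is shut and the fingers are over the feed key. Release is seen at (311,217) and power at (376,218), both as predicted.

>>> {"method": "carry_out", "body": {"series": [{"angular":[0,0,0],"translation":[0,0,1.0],"hand":0},{"angular":[0,0,0],"translation":[0,0,0.9],"hand":0},{"angular":[0,0,0],"translation":[0,0,0.6],"hand":0},{"angular":[0,0,0],"translation":[0,0,0.3],"hand":0},{"angular":[0,0,0],"translation":[0,0,0],"hand":0}]}}

```text
time: 6.25
eef_pos: [485.9, -177.3, 318.5]
orientation: [-0.001, -0.038, 0.999, 0.0]
force: [-0.0, 0.1, 1.6]
gripper_width: 0.002
finger_force: 0.7
```

>>> {"method": "carry_out", "body": {"series": [{"angular":[0,0,0],"translation":[0,0,0.2],"hand":0},{"angular":[0,0,0],"translation":[0,0,0.2],"hand":0},{"angular":[0,0,0],"translation":[0,0,0.1],"hand":0},{"angular":[0,0,0],"translation":[0,0,0],"hand":0}]}}

```text
time: 6.58
eef_pos: [486.1, -177.6, 314.9]
orientation: [0.0, -0.038, 0.999, 0.0]
force: [-1.4, 0.9, 4.5]
gripper_width: 0.005
finger_force: 2.5
```

>>> {"method": "carry_out", "body": {"series": [{"angular":[0,0,0],"translation":[0,0,0.1],"hand":0},{"angular":[0,0,0],"translation":[0,0,0.1],"hand":0},{"angular":[0,0,0],"translation":[0,0,0],"hand":0},{"angular":[0,0,0],"translation":[0,0,0],"hand":0}]}}

```text
time: 6.92
eef_pos: [486.1, -177.6, 313.2]
orientation: [0.0, -0.038, 0.999, 0.0]
force: [-2.7, 1.8, 6.9]
gripper_width: 0.005
finger_force: 3.3
```

About 7 N on a spring that bottoms at 7.5 N means the key is well down, so I'll withdraw straight up.

>>> {"method": "carry_out", "body": {"series": [{"angular":[0,0,0],"translation":[0,0,-0.4],"hand":0},{"angular":[0,0,0],"translation":[0,0,-1.0],"hand":0},{"angular":[0,0,0],"translation":[0,0,-2.0],"hand":0},{"angular":[0,0,0],"translation":[0,0,-3.0],"hand":0},{"angular":[0,0,0],"translation":[0,0,-3.0],"hand":0}]}}

```text
time: 7.33
eef_pos: [485.9, -177.8, 407.8]
orientation: [-0.0, -0.038, 0.999, -0.0]
force: [-0.1, -0.6, 1.1]
gripper_width: 0.003
finger_force: 0.0
```

>>> {"method": "carry_out", "body": {"series": [{"angular":[0,0,0],"translation":[0,3,-1],"hand":0},{"angular":[0,0,0],"translation":[0,3,0],"hand":0},{"angular":[0,0,0],"translation":[0,3,0],"hand":0},{"angular":[0,0,0],"translation":[0,2,0],"hand":0},{"angular":[0,0,0],"translation":[0,0,0],"hand":0}]}}

```text
time: 7.75
eef_pos: [477.7, -63.9, 417.3]
orientation: [0.001, -0.041, 0.999, 0.001]
force: [-1.1, 0.6, 0.1]
gripper_width: 0.001
finger_force: 0.0
```

```bash
python3 - <<'E'
from h import *
s=get_state();print(s["eef_pos"].round(1),np.round(s["force"],2))
cv2.imwrite("pics/w3.png",cv2.cvtColor(np.vstack([capture("wrist")[:300],capture("scene")[150:400]]),cv2.COLOR_RGB2BGR))
E
```

```text
[477.7 -63.9 417.3] [-1.12  0.6   0.08]
```

View pics/w3.png

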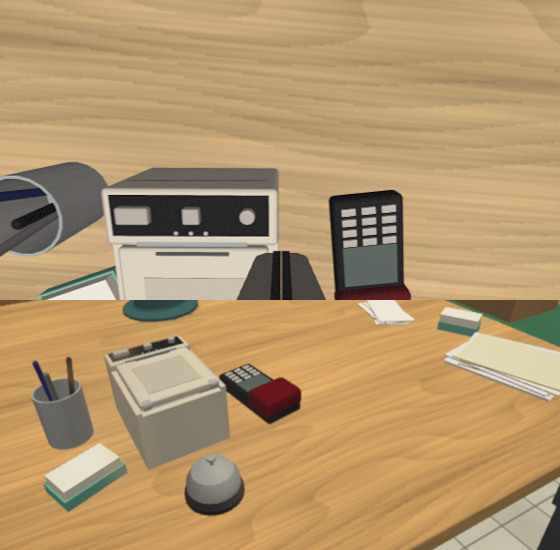

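The cover is flush, with its edge at (195,245) in the wrist view. All three keys, at (132,216), (190,216) and (247,217), stand up, and the bystanders haven't moved.

```bash
python3 -c "
from workcell import *
print(finish_job())"
```

```text
the job is handed in; nothing more can be done
None
```

I pressed the cover shut, pressed the feed key with about 7 N (7.5 N is fully down), let it go, withdrew and handed the job in. The last pictures show the cover flush and the printer and bystanders in place, but the hand-in gave no verdict.

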